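# Clip the sample tube into the tilted tube mixer and start it

## Task

Take the orange-capped tube from the rest and press it into the fork clip on the tilted deck of the tube mixer, past the yellow sprung jaw, until it is fully home in both forks with its cap outside the clip on the side of the orange stripe. Then let go and throw the mixer's red start lever all the way over, away from the robot. Leave the blue-capped tube in the rest and do not push the beaker, the jar or the other things on the bench about.

Things in the scene. Friction and masses are not known exactly. Their poses are not given: they have to be found in the camera images.
- orange_tube_center (a point): Centre of the orange-capped white tube (60 g), on its orange band; grasp it here, across. Total 130 mm long: cylinder of 30 mm diameter from -48 to +46 mm along y, then a cap of 35 mm diameter, 19 mm long, and a 17 mm conical tip at the other end. y runs along the tube to the cap, z is up at the start. It lies level, centre 40 mm above the table.
- orange_tube_cap (a point): Middle of the orange cap, 55 mm from the tube's centre along its axis.
- blue_tube_center (a point): Centre of an equal tube with a blue cap and band, which stays in the rest. Axes as the orange tube's.
- rest: Fixed grey tray, 190 x 100 x 8 mm, origin: centre of its underside. Both tubes lie along its y, caps to +y, at x = -50 and +50 mm; which is where varies. White saddles hold each tube at y = -30 and +30 mm (10 mm wide, floor 25 mm and lips 34 mm above the table); between them only the tray's floor, 32 mm below the tube's centre.
- clip: Fork clip on the mixer's blue deck (135 x 155 mm), which slopes down to the front at 28 degrees; fixed. Origin: where the centre of the tube lies when fully home. x points up the slope, y along the seated tube to the orange stripe (cap's side), z is the deck's normal: press the tube in towards -z. Deck surface at z = -34 mm.
- clip_forks (a point): Same point and axes as the clip. Two white forks at y = -32 and +32 mm, 12 mm wide: floor at z = -15 mm; fixed prong on the low side, inner face at x = -16.5 mm up to z = 12 mm, flared outwards to x = -26 mm at z = 30 mm. Between the forks (y -26 to +26 mm) is only a thin shaft, 4 mm in radius, at x = 18, z = -26 mm: room for the fingers.
- jaw (a joint): Angle of the sprung jaw (both yellow blades are one part), rad: 0 closed, grows as it swings up the slope; it opens to about 0.1 to 0.2 as the tube goes past and springs back to about 0. Passing it takes 3 to 10 N.
- jaw_nose (a point): Nose of the yellow jaw, midway between its two blades (one over each fork, on the high side). In clip axes, jaw closed, the nose overhangs the tube to x = 7 mm at z = 17 mm; above it a lead-in slopes outwards to x = 21 mm at z = 47 mm.
- power (a joint): Angle of the start lever, rad: 0 off (leaning towards the mixer's front), 1.0 fully on (leaning back). It takes about 1 N and stays where it is left.
- power_tip (a point): Centre of the red ball (26 mm diameter) at the end of the start lever, 60 mm from its pivot, which is 87 mm above the table on the mixer's pod and turns about the mixer's y axis. It swings from 0.5 rad before to 0.5 rad past upright: the ball travels 58 mm to the mixer's +x.
- mixer: White tube mixer, fixed, base 190 x 275 x 65 mm; origin on the table, 160 mm straight below the clip's origin; -x is its front, y is the clip's y. The lever's block stands on the base's top 145 mm to -y.
- beaker: Glass beaker, 68 mm in diameter and 80 mm tall; leave it. Origin: centre of the underside.
- jar: White jar with red cap, 56 mm in diameter and 60 mm tall; leave it. Origin: centre of the underside.
Things that resemble listed ones, but are neither listed nor needed, are in the scene too. What is shaped like the part that bears orange_tube_center but turquoise is not meant.

How it is judged:
On the way, in this order (a step that is already met when the one before it is completed fails the run):
1. the orange-capped tube is fully home in the fork clip, cap to the orange stripe, jaw closed over it, fingers off it (x of orange_tube_center in the frame of clip between -0.004 and 0.004 m and y of orange_tube_center in the frame of clip between -0.015 and 0.015 m and z of orange_tube_center in the frame of clip between -0.003 and 0.003 m and y of orange_tube_cap in the frame of clip above 0.03 m and value of joint jaw below 0.08 rad and contact force between the fingers and orange_tube below 0.1 N), for 0.2 s.
2. the start lever is thrown over (value of joint power above 0.85 rad), for 0.2 s.
At the end, for the whole second after the job is handed in: Orange-capped tube home in the clip: centre within 4 mm across, 15 mm along, 3 mm in height, within 0.06 rad of parallel, cap to the orange stripe, at rest; jaw closed over it (under 0.08 rad); start lever over (more than 0.85 rad) (x of orange_tube_center in the frame of clip between -0.004 and 0.004 m and y of orange_tube_center in the frame of clip between -0.015 and 0.015 m and z of orange_tube_center in the frame of clip between -0.003 and 0.003 m and y of orange_tube_cap in the frame of clip above 0.03 m and angle between the y axis of orange_tube_center and the y axis of clip, either way round below 0.06 rad and value of joint jaw below 0.08 rad and value of joint power above 0.85 rad and linear speed of orange_tube below 0.02 m/s); the robot touches nothing.
It fails at once if the blue-capped tube is moved from its place (20 mm) (distance of blue_tube_center from where it was at the start of the episode above 0.02 m).
It fails at once if the beaker or the jar is pushed away (30 mm) (distance of any of beaker, jar from where it was at the start of the episode above 0.03 m).
It also fails if it takes over 48 s, if anything falls off the work surface, if the arm or the gripper's body presses on something with over 40 N, if the wrist force passes 120 N, or if a joint passes its speed limit or range.

## Robot

A 6-joint arm with a two-finger parallel gripper is mounted at the origin on the work surface. World frame = base frame: x ahead of the robot, y to its left, z up, the work surface at z = 0. Lengths are in m, angles in rad, forces in N, time in s.
With the tool pointing down it reaches from about 0.3 to 0.775 m from the base axis. Payload 14.6 kg.
Tool frame: the origin (TCP) lies midway between the tips of the shut fingers; the grasp point (between the pads) lies 19 mm behind it; z points along the fingers, y is the line along which they close (so a half turn about z gives the same grasp; the last joint's range is limited). The gripper opens to 94 mm and grips with 3 to 60 N. Pads are 16 mm wide; open, the fingers measure 119 mm over their backs; the gripper's body (75 mm by 177 mm) begins 78 mm behind the grasp point.
Start: joints at [1.118, 0.3, 1.521, -0, 1.321, -0.067], TCP at [0.207, 0.51, 0.18] pointing down, gripper open.
Joint ranges: [-3.03, 3.03], [-0.79, 2.21], [0.23, 2.52], [-1.04, 4.18], [0, 3.07], [-2.55, 2.55]. Speed limits (rad/s): [2.22, 2.22, 2.57, 3.14, 3.14, 3.14].

## Interface

Orientations are given as [roll, pitch, yaw] about the fixed x, y, z axes, in that order (R = Rz(yaw) Ry(pitch) Rx(roll)).
In Python, from workcell import arm gives the robot as it stands.
- The arm moves only by the tool arm_command, never from a script. Its argument "plan" is one flat list of numbers, 4 for each row, row after row: the shift along the world's x, y, z in m, then the turn about the world's z in degrees. In form: [x, y, z, turn, x, y, z, turn, ...]. A call has 1 to 12 rows; each row shifts and turns the commanded pose from where the row before left it; what a row does not reach is not made up. A row lasts 1/8 s, in which the tool goes at most 62.5 mm and 10.7 degrees, less where a joint would pass 70% of its speed; a pose out of reach is approached as far as the arm can. A call with a gripper value outside its range is refused whole. "grip" is the closure, from 0 (fully open) to 1 (shut), set as the call begins (left out, the last holds). The fingers move at their own pace and stop on an object; the grip force is fixed at half the most. Time passes only in rows, so rows that do not move let the fingers close. It gives the time, the measured TCP pose, the force, the opening and the grip force at its end, in the units of the state.
- arm.read_state(): the state, without advancing time (a new reading comes with each control period).
- arm.grab_frame(name): name is "scene" or "top"; returns a dict with "pixels" (384x512x3 uint8, red, green, blue), "depth" (384x512 float32, m along the optical axis (not along the pixel's ray), 0 where there is no reading), "vertical_fov" (degrees; the focal length in pixels is half the picture's height over the tangent of half this angle, whatever the lens; pixels are square), "cx", "cy" (the principal point, pixels), "k1" (the pictures are not rectified: a ray, as slopes to the right and down, at radius r is drawn at 1 + k1 r^2 times it, then the intrinsics apply), "rvec" (rotation vector, rad) and "tvec" (3), from world to camera coordinates, as OpenCV has them. Camera axes: x right, y down, z forward; pixel columns grow to the right and rows downward; lengths in m; the calibration is good to about 2 mm. A picture is of the moment at which its call begins.
- arm.job_done(): hands the job in; it is judged then, once.
The state is a dict: "clock": time; "joint_pos": joint angles; "joint_velocities": joint speeds; "tau": joint torques, N m; "tool_pos": TCP position; "tool_rot": TCP orientation; "force": force on the tool from outside, world axes, zero at the start; "ft_torque": the same for the moment, N m; "width": finger opening in m; "finger_force": force on a finger pad.
Only numpy, scipy, OpenCV 4.12 (cv2) and the standard library are available. Lean on these libraries where they do the work, as an engineer would, in place of code of your own. Each camera call takes 0.05 s, during which the arm holds its last target. There are 200 camera calls.

## Working session

There is one attempt and no reset: what is moved stays moved. The work goes in short steps, Python scripts to look and compute and a tool call to move; the robot and the scene stay as the last step left them, time stands still between calls to the robot, and variables do not carry over. Pictures are saved under pics/ and viewed, at most 11 in all, crops included, and the job is handed in when it is done.

Besides the shell and the picture viewer there is one more tool, called as a command line: name --argument value ..., lists and objects as JSON in quotes. arm_command: Moves the arm, as the interface text tells. Its arguments: {"type":"object","properties":{"plan":{"type":"array","items":{"type":"number"}},"grip":{"type":"number"}},"required":["plan"]}

```bash
mkdir -p pics; cat > h.py <<'E'
import numpy as np, cv2
from workcell import arm
def grab(n):
    f=arm.grab_frame(n); np.savez('/tmp/'+n+'.npz',**f); return f
def load(n): return dict(np.load('/tmp/'+n+'.npz'))
def K(f):
    fl=f['pixels'].shape[0]/2/np.tan(np.radians(float(f['vertical_fov']))/2)
    return np.array([[fl,0,float(f['cx'])],[0,fl,float(f['cy'])],[0,0,1]]),np.array([float(f['k1']),0,0,0,0])
def cloud(f):
    h,w=f['depth'].shape; k,d=K(f)
    u,v=np.meshgrid(np.arange(w),np.arange(h))
    p=cv2.undistortPoints(np.stack([u,v],-1).reshape(-1,1,2).astype(float),k,d).reshape(h,w,2)
    z=f['depth'][...,None]; c=np.concatenate([p*z,z],-1)
    R=cv2.Rodrigues(f['rvec'])[0]
    P=(c-f['tvec'].reshape(3))@R; P[f['depth']==0]=np.nan
    return P
def proj(f,X):
    k,d=K(f); return cv2.projectPoints(np.array(X,float).reshape(-1,1,3),f['rvec'],f['tvec'],k,d)[0].reshape(-1,2)
def save(f,name,crop=None,s=1):
    im=f['pixels'][...,::-1]
    if crop: im=im[crop[1]:crop[3],crop[0]:crop[2]]
    cv2.imwrite('pics/'+name,cv2.resize(im,None,fx=s,fy=s,interpolation=cv2.INTER_CUBIC))
E
python3 - <<'E'
from h import *
for n in('scene','top'):
    f=grab(n); save(f,n+'0.png',s=1.5); print(n,f['k1'],f['rvec'],f['tvec'])
print(arm.read_state())
E
```

```text
scene -0.03852292439975558 [ 1.68493392  1.92136328 -0.71237126] [ 0.18546916 -0.29143779  1.51949393]
top 0.05697518947195182 [ 2.13340971 -2.16985811  0.16660453] [-0.10406709  0.5145991   1.45258131]
{'clock': 0.1, 'joint_pos': array([ 1.11841230e+00,  3.00391631e-01,  1.52152379e+00,  1.40587269e-05,
        1.32070599e+00, -6.66266366e-02]), 'joint_velocities': array([-1.38868266e-05, -2.86063370e-04, -1.73135745e-03, -3.76740804e-04,
       -1.58893682e-03,  2.38732797e-03]), 'tau': array([ 2.42863942e-03, -5.32637036e+01, -3.53289127e+01,  7.10079493e-02,
        2.34062446e-02, -4.27278053e-06]), 'tool_pos': array([0.20683971, 0.50933802, 0.17915417]), 'tool_rot': array([-3.14056708e+00, -8.20796219e-05,  2.75583174e+00]), 'force': array([0.61014999, 0.39306905, 1.73139351]), 'ft_torque': array([-0.0022525 ,  0.01143232, -0.00155984]), 'finger_force': 0.0, 'width': 0.09406559544896083}
```

View pics/scene0.png

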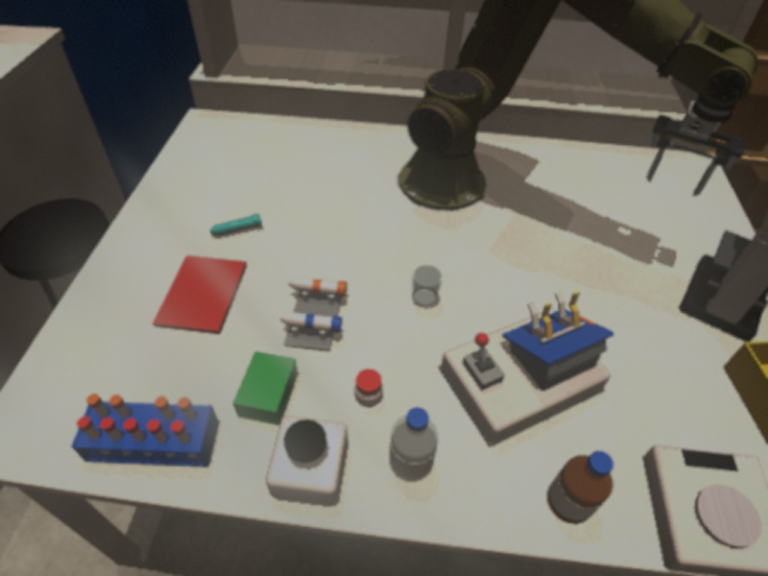

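View pics/top0.png

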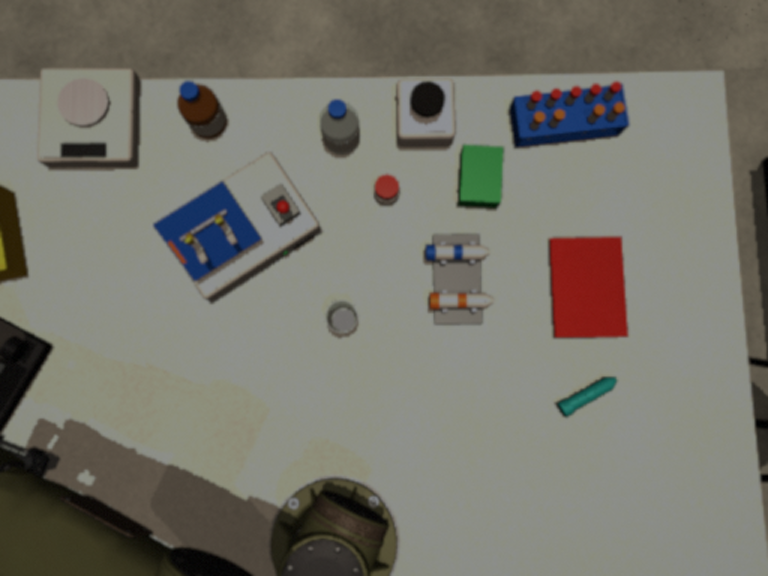

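Scene: the orange tube lies at top (460,300) with cap (435,300), in 1.5x pixels. The lookalikes are the blue tube (456,253), the turquoise tube (587,396) and the rack tubes (525–620,100). The clip is at about (210,235), its orange stripe at (177,250), and the red lever ball at (283,207). The description matches the tube at (460,300), so I'll measure that one and check it in a close crop.

```bash
cat > m.py <<'E'
from h import *
def hsv(f): return cv2.cvtColor(f['pixels'],cv2.COLOR_RGB2HSV)
def mask(f,lo,hi,box):
    m=cv2.inRange(hsv(f),lo,hi)>0; b=np.zeros_like(m); b[box[1]:box[3],box[0]:box[2]]=1
    return m&b
E
python3 - <<'E'
from m import *
f=load('top'); P=cloud(f); H=hsv(f)
def st(n,m):
    q=P[m]; q=q[~np.isnan(q[:,0])]; print(n,m.sum(),'med',np.median(q,0).round(4),'min',np.percentile(q,3,axis=0).round(3),'max',np.percentile(q,97,axis=0).round(3)); return q
st('orange',mask(f,(5,120,100),(18,255,255),(280,185,335,215)))
st('blue',mask(f,(100,120,60),(125,255,255),(280,155,335,185)))
# tube body: height>0.04 around
m=np.zeros(P.shape[:2],bool); m[185:215,280:335]=1
q=st('tubeO',m&(P[...,2]>0.047)); c=q[:,:2].mean(0); u,s,v=np.linalg.svd(q[:,:2]-c); print('axis',v[0],s)
m=np.zeros(P.shape[:2],bool); m[155:185,280:335]=1
q=st('tubeB',m&(P[...,2]>0.047)); c=q[:,:2].mean(0); u,s,v=np.linalg.svd(q[:,:2]-c); print('axis',v[0],s)
m=mask(f,(100,120,60),(125,255,255),(95,115,180,195)); q=st('deck',m)
A=np.c_[q[:,:2],np.ones(len(q))]
w=np.ones(len(q),bool)
for _ in range(6):
    k=np.linalg.lstsq(A[w],q[w,2],rcond=None)[0]; r=q[:,2]-A@k; w=abs(r)<0.005
print('plane',k,w.sum(),'tilt',np.degrees(np.arctan(np.hypot(*k[:2]))),'yaw',np.degrees(np.arctan2(k[1],k[0])),r[w].std())
print('deckrect',cv2.minAreaRect((q[w,:2]*1000).astype(np.float32)))
st('ball',mask(f,(172,120,80),(180,255,255),(175,120,210,150))|mask(f,(0,120,80),(4,255,255),(175,120,210,150)))
st('stripe',mask(f,(4,120,100),(16,255,255),(100,150,135,185)))
st('yellow',mask(f,(18,90,90),(35,255,255),(100,130,170,190)))
a=f['pixels'][105:205,90:220]; b=f['pixels'][150:220,270:340]
cv2.imwrite('pics/c1.png',np.hstack([cv2.resize(a,(520,400),interpolation=2),cv2.resize(b,(280,400),interpolation=2)[:, :280]])[...,::-1])
E
```

```text
orange 105 med [ 0.4726 -0.2156  0.0533] min [ 0.46  -0.27   0.043] max [ 0.489 -0.2    0.061]
blue 89 med [ 0.5702 -0.2093  0.0539] min [ 0.559 -0.264  0.046] max [ 0.584 -0.194  0.059]
tubeO 323 med [ 0.4717 -0.2542  0.0526] min [ 0.459 -0.315  0.048] max [ 0.485 -0.201  0.059]
axis [ 0.00123111 -0.99999924] [0.63048031 0.13639217]
tubeB 302 med [ 0.5704 -0.249   0.0524] min [ 0.559 -0.31   0.048] max [ 0.584 -0.197  0.059]
axis [ 0.00411921 -0.99999152] [0.61172425 0.12764778]
deck 1909 med [0.6082 0.2268 0.1321] min [0.534 0.154 0.1  ] max [0.674 0.304 0.159]
plane [ 0.43523649  0.27284445 -0.19543261] 1628 tilt 27.189001231379777 yaw 32.083097103094445 0.0024406749425068177
deckrect ((603.8607788085938, 229.33255004882812), (117.00453186035156, 149.90530395507812), 33.073081970214844)
ball 59 med [0.6465 0.0849 0.1501] min [0.636 0.073 0.099] max [0.671 0.097 0.157]
stripe 32 med [0.5639 0.2894 0.1296] min [0.548 0.278 0.119] max [0.58  0.298 0.14 ]
yellow 46 med [0.5968 0.2287 0.1776] min [0.569 0.188 0.146] max [0.626 0.26  0.215]
```

View pics/c1.png

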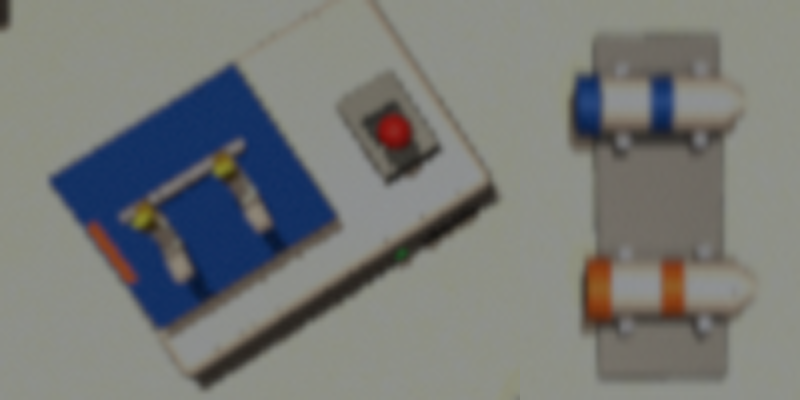

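```bash
cat > fit.py <<'E'
from m import *
from scipy.optimize import least_squares
a=np.radians(28)
def clipR(yaw):
    c,s=np.cos(yaw),np.sin(yaw); Rz=np.array([[c,-s,0],[s,c,0],[0,0,1]])
    return Rz@np.array([[np.cos(a),0,-np.sin(a)],[0,1,0],[np.sin(a),0,np.cos(a)]])
def w(p,X): return np.array(X)@clipR(p[2]).T+np.array([p[0],p[1],0.16])
E
python3 - <<'E'
from fit import *
F={n:load(n) for n in('top','scene')}
box={'top':(95,115,185,205),'scene':(325,195,415,265)}
obs={}
for n,f in F.items():
    m=mask(f,(105,130,50),(125,255,255),box[n]).astype(np.uint8)
    c=max(cv2.findContours(m,0,1)[0],key=cv2.contourArea); h=cv2.convexHull(c)
    for e in np.arange(1,12,.5):
        q=cv2.approxPolyDP(h,e,True)
        if len(q)<=4: break
    obs[n]=q.reshape(-1,2).astype(float); print(n,len(q),obs[n].tolist())
def corners(p): 
    x,y=.0675,.0775; return w(p,[(p[3]+sx*x,p[4]+sy*y,-.034) for sx,sy in((1,1),(1,-1),(-1,-1),(-1,1))])
from scipy.spatial.distance import cdist
def res(p,ns=('top','scene')):
    r=[]
    for n in ns:
        d=proj(F[n],corners(p)); i=cdist(obs[n],d).argmin(1); r+=list((obs[n]-d[i]).ravel())
    return r
for ns in(('top',),('top','scene')):
    s=least_squares(lambda p:res([p[0],p[1],p[2],0,0],ns),[.59,.22,.57],loss='soft_l1'); p=list(s.x)+[0,0]
    print(ns,s.x,np.degrees(s.x[2]),np.round(res(p,ns),1))
# cloud in clip frame
for n,f in F.items():
    P=cloud(f).reshape(-1,3); Q=(P-[p[0],p[1],.16])@clipR(p[2]); k=(abs(Q[:,0])<.08)&(abs(Q[:,1])<.09)&(Q[:,2]>-.022)&(Q[:,2]<.08)
    Q=Q[k]*1000; ww=f['pixels'].reshape(-1,3)[k]; print(n,len(Q)); 
    for sgn in(1,-1):
        B=Q[np.sign(Q[:,1])==sgn]; print(sgn,'y pct',np.percentile(B[:,1],[5,25,50,75,95]).round(1),'x',np.percentile(B[:,0],[2,25,50,75,98]).round(1),'z',np.percentile(B[:,2],[5,50,98]).round(1))
# overlay
ims=[]
for n,f in F.items():
    im=cv2.resize(f['pixels'][...,::-1],None,fx=4,fy=4,interpolation=2)
    def L(pts,col):
        d=(proj(f,w(p,pts))*4+1.5); cv2.polylines(im,[np.int32(d*8)],False,col,1,cv2.LINE_AA,3)
    x,y=.0675,.0775
    L([(x,y,-.034),(x,-y,-.034),(-x,-y,-.034),(-x,y,-.034),(x,y,-.034)],(0,255,0))
    for yy in(-.038,-.026,.026,.038): L([(-.026,yy,.03),(-.0165,yy,.012),(-.0165,yy,-.015),(.0165,yy,-.015)],(255,0,255)); L([(.021,yy,.047),(.007,yy,.017)],(0,0,255))
    b=box[n]; ims.append(cv2.resize(im[b[1]*4:b[3]*4,b[0]*4:b[2]*4],(400,400 if n=='top' else 311)))
ims[1]=cv2.copyMakeBorder(ims[1],0,89,0,0,0); cv2.imwrite('pics/ov.png',np.hstack(ims))
np.save('/tmp/p.npy',p)
E
```

```text
top 4 [[148.0, 122.0], [172.0, 159.0], [129.0, 185.0], [103.0, 150.0]]
scene 4 [[406.0, 222.0], [367.0, 241.0], [337.0, 223.0], [390.0, 217.0]]
('top',) [0.58907966 0.22084422 0.56776679] 32.53064090591674 [-0.1  1.7 -2.2 -0.3  0.1 -3.   2.2  0.4]
('top', 'scene') [0.59193427 0.22466766 0.55306571] 31.688330790419954 [ 0.7  2.5 -0.9  0.2  1.8 -1.8  3.4  1.9 -5.3  0.2  1.3 -0.4  1.4  1.
 12.3 11.5]
top 290
1 y pct [13.2 24.  28.  32.3 42.6] x [-34.  -22.4   5.8  15.2  19.5] z [-20.7   1.3  50.8]
-1 y pct [-45.2 -38.9 -35.  -31.1 -10.1] x [-32.7 -20.8   4.4  16.4  21.2] z [-21.2  -0.1  49.5]
scene 481
1 y pct [22.  24.  26.5 31.1 35.4] x [-30.7 -22.2   5.8  15.1  18.7] z [-20.5   4.   47.6]
-1 y pct [-42.4 -40.3 -37.2 -32.7 -28.3] x [-29.7 -21.3   8.   16.   19.8] z [-20.7   4.2  46.5]
```

View pics/ov.png

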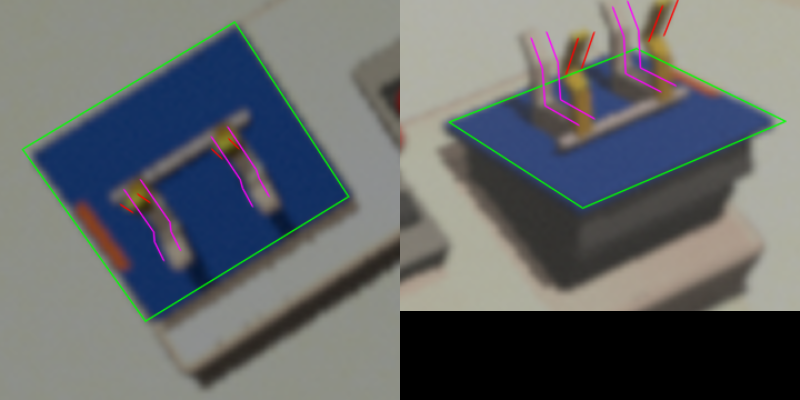

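```bash
python3 - <<'E'
from fit import *
p=[.5905,.2225,np.radians(32.1)]
for n in('top','scene'):
    f=load(n); P=cloud(f).reshape(-1,3); H=hsv(f).reshape(-1,3).astype(int); Q=((P-[p[0],p[1],.16])@clipR(p[2]))*1000
    k=(abs(Q[:,0])<80)&(abs(Q[:,1])<90)&(Q[:,2]>-45)&(Q[:,2]<70); Q=Q[k];H=H[k]
    wh=H[:,1]<70; ye=(H[:,0]>15)&(H[:,0]<35)&(H[:,1]>90); bl=(H[:,0]>100)&(H[:,0]<125)&(H[:,1]>130)
    d=Q[bl&(abs(Q[:,2]+34)<8)]; A=np.c_[d[:,:2],np.ones(len(d))]; print(n,'deck plane dz/dx,dz/dy,z0',np.linalg.lstsq(A,d[:,2],rcond=None)[0].round(4), 'ext',np.percentile(d,[1,99],axis=0).round(1).tolist())
    s=Q[wh&(Q[:,0]>8)&(Q[:,0]<30)&(Q[:,2]<-15)&(abs(Q[:,1])<60)]
    if len(s)>10: print(' shaft',len(s),'x=a*y+b',np.polyfit(s[:,1],s[:,0],1).round(4),'y',np.percentile(s[:,1],[0,3,97,100]).round(1),'x',np.percentile(s[:,0],[10,50,90]).round(1),'z',np.median(s[:,2]).round(1))
    for sg in(1,-1):
        t=Q[wh&(Q[:,0]<0)&(Q[:,2]>-12)&(Q[:,1]*sg>0)]; y=Q[ye&(Q[:,1]*sg>0)]
        print(' prong',sg,len(t),'y',np.percentile(t[:,1],[5,50,95]).round(1),'jaw',len(y),np.percentile(y[:,1],[5,50,95]).round(1))
        for lo,hi in((-12,0),(0,12),(12,22),(22,34)):
            g=t[(t[:,2]>lo)&(t[:,2]<hi)]; h=y[(y[:,2]>lo)&(y[:,2]<hi)]
            print('   z',lo,hi,len(g),np.percentile(g[:,0],[10,50,90]).round(1) if len(g) else '','jaw',len(h),np.percentile(h[:,0],[10,50,90]).round(1) if len(h) else '')
E
```

```text
top deck plane dz/dx,dz/dy,z0 [-8.50000e-03  4.00000e-04 -3.35103e+01] ext [[-65.5, -74.8, -40.0], [62.6, 70.9, -27.0]]
 shaft 99 x=a*y+b [-2.60000e-03  1.64645e+01] y [-51.6 -48.3  45.6  48. ] x [11.4 17.1 20.2] z -22.9
 prong 1 46 y [24.  28.5 34.9] jaw 31 [24.8 29.  35.3]
   z -12 0 12 [-21.4 -18.1 -10.6] jaw 4 [17.  18.1 18.6]
   z 0 12 4 [-23.3 -20.8 -20.1] jaw 9 [16.2 17.8 21.7]
   z 12 22 9 [-23.8 -20.9 -19.3] jaw 4 [12.9 14.8 16.5]
   z 22 34 20 [-32.5 -27.1 -23.8] jaw 0 
 prong -1 44 y [-39.3 -33.3 -28.4] jaw 31 [-39.7 -34.8 -26.5]
   z -12 0 11 [-19.4 -12.9  -2.5] jaw 2 [20.5 20.5 20.6]
   z 0 12 7 [-22.1 -19.6 -18.8] jaw 7 [16.2 19.2 19.8]
   z 12 22 7 [-22.7 -22.1 -19.2] jaw 0 
   z 22 34 19 [-31.6 -26.8 -24.3] jaw 1 [9.7 9.7 9.7]
scene deck plane dz/dx,dz/dy,z0 [-7.40000e-03  4.30000e-03 -3.39829e+01] ext [[-56.4, -76.7, -37.2], [66.0, 64.5, -31.9]]
 shaft 97 x=a*y+b [-0.0235 16.6533] y [-52.3 -51.1  46.6  51.9] x [11.5 17.9 20.6] z -24.2
 prong 1 73 y [23.5 27.8 36.1] jaw 79 [24.2 28.3 34.7]
   z -12 0 19 [-23.5 -20.7 -18.3] jaw 15 [16.3 18.1 20.4]
   z 0 12 17 [-23.5 -20.  -17.7] jaw 17 [14.9 17.4 19.3]
   z 12 22 18 [-25.9 -22.  -19. ] jaw 14 [ 8.5 12.5 13.7]
   z 22 34 19 [-28.8 -27.1 -24.7] jaw 8 [12.2 13.6 14.9]
 prong -1 72 y [-41.1 -35.7 -28.5] jaw 79 [-40.  -34.9 -29.3]
   z -12 0 17 [-23.  -19.5 -18.4] jaw 15 [18.1 18.6 20.7]
   z 0 12 18 [-22.8 -19.9 -18.2] jaw 16 [14.5 18.4 20.8]
   z 12 22 19 [-25.6 -21.6 -18.2] jaw 15 [10.1 13.2 15.6]
   z 22 34 18 [-29.7 -27.5 -23.8] jaw 7 [13.3 14.  16.1]
```

```bash
python3 - <<'E'
from fit import *
for n,b in(('top',(280,185,335,215)),('scene',(185,180,240,202))):
    f=load(n);P=cloud(f)
    m=mask(f,(3,110,60),(20,255,255),b); k,l,s,c=cv2.connectedComponentsWithStats(m.astype(np.uint8))
    for i in range(1,k):
        if s[i,4]>8: q=P[l==i]; q=q[~np.isnan(q[:,0])]; print(n,s[i,4],c[i].round(1),np.median(q,0).round(4),q.min(0).round(3),q.max(0).round(3))
p=[.591,.2193,np.radians(32.1)]; R=clipR(p[2])
f=load('top')
for n in('top','scene'):
    f=load(n);P=cloud(f); H=hsv(f)
    b={'top':(175,120,210,150),'scene':(310,215,335,240)}[n]
    m=mask(f,(170,110,60),(180,255,255),b)|mask(f,(0,110,60),(6,255,255),b)
    q=P[m]; q=q[(q[:,2]>.12)]; print(n,'ball',len(q),np.median(q,0).round(4),q.min(0).round(3),q.max(0).round(3))
    s=least_squares(lambda c:np.linalg.norm(q-c,axis=1)-.013,q.mean(0)-[0,0,.008],loss='soft_l1',f_scale=.002).x
    print('sphere',s.round(4),'in mixer',((s[:2]-p[:2])@np.array([[np.cos(p[2]),-np.sin(p[2])],[np.sin(p[2]),np.cos(p[2])]])).round(4))
E
```

```text
top 76 [289.1 200.4] [ 0.4719 -0.2069  0.0529] [ 0.455 -0.216  0.038] [ 0.49  -0.198  0.064]
top 54 [307.7 200.4] [ 0.4701 -0.2639  0.052 ] [ 0.458 -0.27   0.036] [ 0.485 -0.254  0.061]
scene 31 [210.4 190. ] [ 0.4829 -0.2645  0.0499] [ 0.47  -0.271  0.039] [ 0.493 -0.257  0.057]
scene 41 [227.3 191.5] [ 0.4832 -0.2072  0.0524] [ 0.469 -0.215  0.041] [ 0.491 -0.198  0.059]
top ball 62 [0.6442 0.0846 0.1496] [0.634 0.073 0.138] [0.658 0.097 0.159]
sphere [0.6469 0.0838 0.141 ] in mixer [-0.0247 -0.1445]
scene ball 44 [0.6529 0.0837 0.1496] [0.641 0.076 0.141] [0.66  0.093 0.155]
sphere [0.6472 0.0841 0.1404] in mixer [-0.0242 -0.1443]
```

arm_command --plan '[0.014,-0.043,0.004,-4,0.014,-0.043,0.004,-4,0.014,-0.043,0.004,-4,0.014,-0.043,0.004,-4,0.014,-0.043,0.004,-4,0.014,-0.043,0.004,-4,0.014,-0.043,0.004,-4,0.014,-0.043,0.004,-4,0.014,-0.043,0,-4,0.014,-0.043,0,-4,0.014,-0.043,0,-4,0.014,-0.043,0,-4]' --grip 0

```text
clock: 1.6
tool_pos: [0.3751, -0.0079, 0.2116]
tool_rot: [3.142, -0.0, 1.916]
force: [0.2, 0.1, -0.5]
width: 0.0939
finger_force: 0.0
```

arm_command --plan '[0.016,-0.043,0,-3.3,0.016,-0.043,0,-3.3,0.016,-0.043,0,-3.3,0.016,-0.043,0,-3.3,0.016,-0.043,-0.03,-3.3,0.016,-0.041,-0.04,-3.3,0,0,-0.03,0,0,0,-0.02,0,0,0,0,0]'

```text
clock: 2.72
tool_pos: [0.4702, -0.262, 0.0902]
tool_rot: [-3.139, -0.002, 1.572]
force: [-0.0, -0.8, -0.1]
width: 0.0936
finger_force: 0.0
```

```bash
python3 - <<'E'
from h import *
f=grab('scene'); a=f['pixels'][140:240,160:300]; g=grab('top'); b=g['pixels'][130:240,250:350]
cv2.imwrite('pics/c2.png',np.hstack([cv2.resize(a,(420,400),interpolation=2),cv2.resize(b,(364,400),interpolation=2)])[...,::-1])
E
```

```text
(no output)
```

View pics/c2.png

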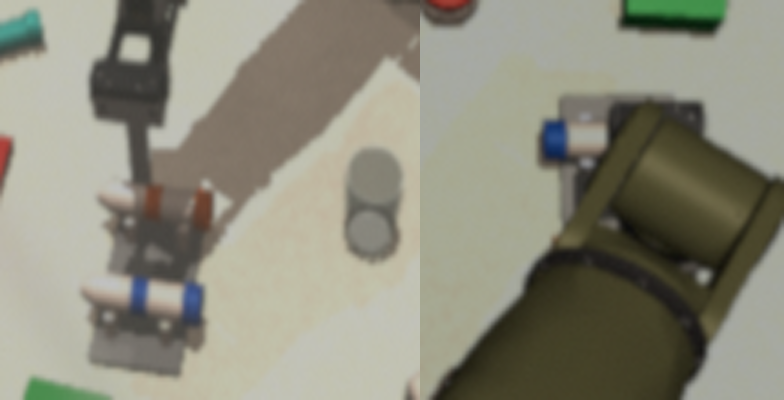

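The scene crop shows the fingers on either side of the orange band at (150,200), with the blue tube clear of them. Next I descend and grip.

arm_command --plan '[0,-0.002,-0.02,0,0,0,-0.02,0,0,0,-0.012,0,0,0,-0.006,0,0,0,0,0,0,0,0,0]'

```text
clock: 3.58
tool_pos: [0.4713, -0.2646, 0.0343]
tool_rot: [3.141, 0.001, 1.573]
force: [-0.0, 0.1, -1.0]
width: 0.094
finger_force: 0.0
```

arm_command --plan '[0,0,0,0,0,0,0,0,0,0,0,0,0,0,0,0,0,0,0,0,0,0,0,0,0,0,0,0,0,0,0,0]' --grip 1

```text
clock: 4.58
tool_pos: [0.471, -0.2645, 0.0336]
tool_rot: [3.142, 0.0, 1.572]
force: [-0.6, -0.5, -0.6]
width: 0.0177
finger_force: 0.0
```

```bash
python3 - <<'E'
from h import *
f=grab('scene'); a=f['pixels'][140:240,160:300]; g=grab('top'); b=g['pixels'][130:240,250:350]
cv2.imwrite('pics/c3.png',np.hstack([cv2.resize(a,(420,400),interpolation=2),cv2.resize(b,(364,400),interpolation=2)])[...,::-1])
s=arm.read_state(); print(s['width'],s['finger_force'],s['tool_pos'],s['force'])
E
```

```text
0.009696240278957383 0.0 [ 0.4709819  -0.26445146  0.03366662] [-0.37638707 -0.01717736 -0.19893341]
```

View pics/c3.png

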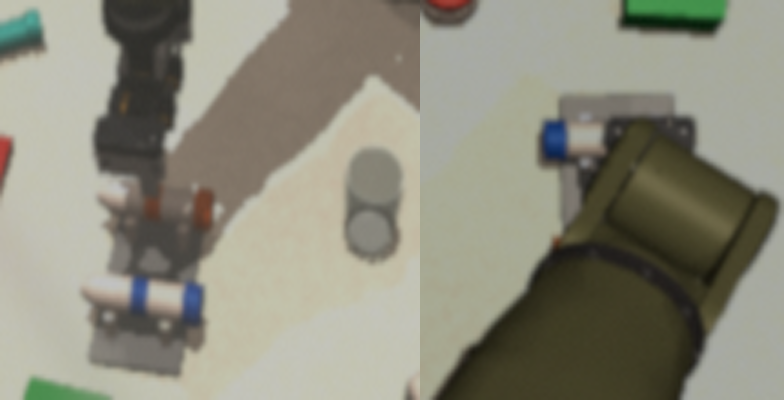

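```bash
python3 - <<'E'
from h import *
f=load('scene'); P=cloud(f)
t=[.471,-.2645,.0337]
X=np.array([t,[.471,-.2645,.053],[.471,-.2645,.131],[.471,-.264,.04]]+[[.471+s*.047,-.2645,z] for s in(1,-1) for z in(.034,.13)])
print(((proj(f,X)-[160,140])*[3,4]).round(0).tolist())
# near-robot dark points around gripper
m=np.zeros(P.shape[:2],bool); m[140:205,185:230]=1
V=f['pixels'].max(-1); q=P[m&(V<80)]; q=q[(q[:,2]>.03)&(abs(q[:,1]+.2645)<.1)]
for lo in np.arange(.03,.24,.015):
    g=q[(q[:,2]>=lo)&(q[:,2]<lo+.015)]
    if len(g): print(lo.round(3),len(g),np.percentile(g[:,0],[2,50,98]).round(3),np.percentile(g[:,1],[2,50,98]).round(3))
s=arm.read_state(); print(s['joint_pos'].round(3),s['width'])
E
```

```text
[[154.0, 203.0], [153.0, 188.0], [148.0, 122.0], [154.0, 198.0], [145.0, 245.0], [139.0, 166.0], [162.0, 162.0], [156.0, 82.0]]
0.03 4 [0.485 0.488 0.492] [-0.276 -0.267 -0.213]
0.06 3 [0.49  0.49  0.494] [-0.262 -0.261 -0.259]
0.075 11 [0.492 0.493 0.495] [-0.268 -0.263 -0.257]
0.15 21 [0.423 0.552 0.555] [-0.287 -0.249 -0.236]
0.165 142 [0.399 0.499 0.556] [-0.289 -0.243 -0.233]
0.18 129 [0.409 0.51  0.562] [-0.29  -0.26  -0.232]
0.195 321 [0.41  0.534 0.561] [-0.29  -0.26  -0.233]
0.21 53 [0.478 0.484 0.49 ] [-0.28  -0.258 -0.239]
0.225 12 [0.456 0.488 0.49 ] [-0.272 -0.24  -0.229]
[-0.579  0.445  1.69  -0.     1.006 -0.581] 0.009696240278957383
```

```bash
python3 - <<'E'
from h import *
f=load('scene'); P=cloud(f)
for u in(208,211):
  for v in range(170,206,2): print(u,v,P[v,u].round(3),f['pixels'][v,u])
E
```

```text
208 170 [ 0.534 -0.251  0.198] [61 59 55]
208 172 [ 0.542 -0.249  0.198] [61 59 56]
208 174 [ 0.55  -0.247  0.198] [61 58 55]
208 176 [ 0.558 -0.246  0.199] [66 64 61]
208 178 [ 0.561 -0.245  0.194] [54 53 48]
208 180 [ 0.556 -0.247  0.18 ] [72 68 63]
208 182 [ 0.553 -0.249  0.168] [75 71 66]
208 184 [ 0.555 -0.249  0.16 ] [77 72 68]
208 186 [ 0.493 -0.268  0.081] [76 72 67]
208 188 [ 0.493 -0.268  0.071] [83 75 68]
208 190 [ 0.484 -0.272  0.05 ] [103  79  65]
208 192 [ 0.488 -0.271  0.046] [93 69 57]
208 194 [ 0.488 -0.272  0.035] [80 66 58]
208 196 [ 0.475 -0.277  0.008] [73 70 66]
208 198 [ 0.482 -0.275  0.006] [72 70 66]
208 200 [ 0.491 -0.274  0.006] [73 70 66]
208 202 [ 0.499 -0.272  0.007] [91 88 83]
208 204 [ 0.51  -0.269  0.009] [109 105 100]
211 170 [ 0.532 -0.242  0.198] [61 58 55]
211 172 [ 0.541 -0.24   0.198] [61 59 56]
211 174 [ 0.548 -0.239  0.197] [76 73 70]
211 176 [ 0.557 -0.237  0.199] [64 61 60]
211 178 [ 0.563 -0.236  0.197] [53 51 48]
211 180 [ 0.559 -0.238  0.184] [68 65 60]
211 182 [ 0.553 -0.24   0.169] [67 64 59]
211 184 [ 0.553 -0.24   0.16 ] [74 70 65]
211 186 [ 0.492 -0.258  0.081] [77 73 67]
211 188 [ 0.49  -0.259  0.069] [78 71 64]
211 190 [ 0.486 -0.261  0.055] [100  66  51]
211 192 [ 0.487 -0.261  0.046] [95 62 48]
211 194 [ 0.488 -0.262  0.037] [81 61 51]
211 196 [ 0.472 -0.267  0.007] [72 68 63]
211 198 [ 0.482 -0.265  0.009] [72 69 65]
211 200 [ 0.488 -0.264  0.006] [73 71 66]
211 202 [ 0.5   -0.261  0.009] [105 100  95]
211 204 [ 0.507 -0.26   0.007] [117 113 107]
```

The fingers closed above the tube, with no contact force. The cameras put the gripper body and tips about 22 mm higher than the reported TCP implies. I'll open and measure the tip height directly.

arm_command --plan '[0,0,0,0,0,0,0,0,0,0,0,0,0,0,0,0,0,0,0,0,0,0,0,0,0,0,0,0,0,0,0,0,0,0,0,0]' --grip 0

```text
clock: 5.8
tool_pos: [0.471, -0.2644, 0.0336]
tool_rot: [-3.142, -0.0, 1.572]
force: [0.5, -1.0, -0.9]
width: 0.0928
finger_force: 0.0
```

```bash
python3 - <<'E'
from h import *
f=grab('scene'); P=cloud(f); s=arm.read_state(); print(s['tool_pos'],s['width'])
x=P[...,0]; m=(abs(x-.525)<.02)&(abs(P[...,1]+.2645)<.018)&(P[...,2]>.02)
v,u=np.where(m)
for i in range(len(v)): print(v[i],u[i],P[v[i],u[i]].round(3),f['pixels'][v[i],u[i]]) if u[i]%2==0 else 0
save(f,'c4.png',(170,130,260,220),6)
E
```

```text
[ 0.47095036 -0.26445369  0.03364806] 0.09375417498900081
120 206 [ 0.507 -0.25   0.358] [89 85 62]
121 202 [ 0.506 -0.261  0.353] [83 79 59]
121 204 [ 0.508 -0.255  0.355] [85 82 61]
121 206 [ 0.511 -0.249  0.358] [85 81 59]
122 198 [ 0.505 -0.273  0.348] [73 70 54]
122 200 [ 0.509 -0.266  0.352] [77 74 56]
122 202 [ 0.508 -0.261  0.351] [79 76 57]
122 204 [ 0.507 -0.256  0.352] [82 79 59]
122 206 [ 0.512 -0.249  0.356] [83 80 59]
123 198 [ 0.506 -0.273  0.345] [71 68 54]
123 200 [ 0.507 -0.267  0.346] [74 72 55]
123 202 [ 0.51  -0.261  0.349] [78 74 56]
123 204 [ 0.511 -0.255  0.351] [81 78 59]
123 206 [ 0.512 -0.249  0.353] [79 75 56]
124 198 [ 0.508 -0.273  0.343] [68 65 52]
124 200 [ 0.51  -0.267  0.345] [70 68 53]
124 202 [ 0.512 -0.26   0.348] [74 70 54]
124 204 [ 0.513 -0.255  0.349] [77 75 57]
124 206 [ 0.515 -0.249  0.351] [78 74 56]
125 198 [ 0.506 -0.273  0.339] [64 62 50]
125 200 [ 0.511 -0.267  0.343] [69 67 52]
125 202 [ 0.514 -0.26   0.346] [71 69 53]
125 204 [ 0.514 -0.255  0.347] [75 72 54]
125 206 [ 0.516 -0.249  0.349] [77 74 56]
126 198 [ 0.508 -0.273  0.336] [62
[... 5418 characters left out ...]
27 -0.253  0.093] [84 66 57]
193 204 [ 0.529 -0.272  0.087] [83 78 72]
193 206 [ 0.531 -0.266  0.09 ] [76 72 67]
193 208 [ 0.533 -0.258  0.094] [74 71 65]
193 210 [ 0.528 -0.253  0.089] [80 67 59]
194 206 [ 0.531 -0.266  0.085] [76 72 67]
194 208 [ 0.53  -0.26   0.085] [76 73 67]
194 210 [ 0.527 -0.254  0.083] [77 68 60]
195 206 [ 0.533 -0.266  0.083] [77 73 67]
195 208 [ 0.529 -0.26   0.079] [75 71 66]
195 210 [ 0.53  -0.253  0.082] [76 70 64]
196 206 [ 0.531 -0.266  0.076] [75 72 66]
196 208 [ 0.53  -0.26   0.076] [76 72 67]
196 210 [ 0.531 -0.254  0.078] [74 70 65]
197 206 [ 0.532 -0.267  0.072] [76 72 67]
197 208 [ 0.531 -0.26   0.071] [75 72 67]
197 210 [ 0.531 -0.254  0.073] [75 71 67]
```

View pics/c4.png

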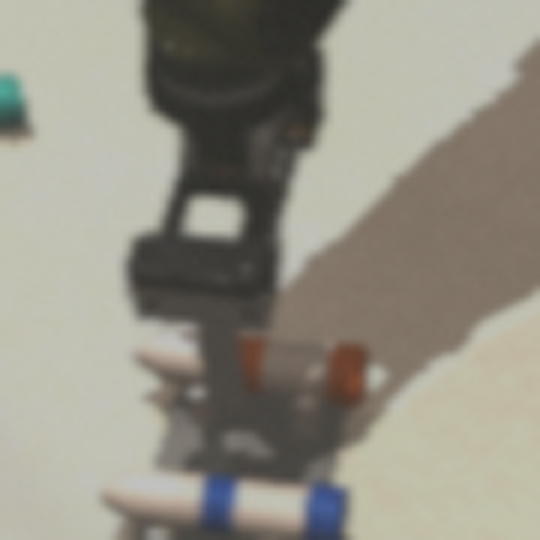

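The crop shows the near finger ending at about (225,400), roughly 30 mm above the reported TCP and above the tube. X and y agree with the report. I'll lower in steps and measure the tip again.

arm_command --plan '[0,0,-0.01,0,0,0,-0.01,0,0,0,0,0,0,0,0,0]'

```text
clock: 6.35
tool_pos: [0.471, -0.2645, 0.0136]
tool_rot: [-3.142, -0.0, 1.572]
force: [0.3, -0.5, -1.3]
width: 0.094
finger_force: 0.0
```

```bash
cat > tip.py <<'E'
from h import *
f=grab('scene'); P=cloud(f); s=arm.read_state(); t=s['tool_pos']; print(t,s['width'],s['force'].round(1),s['joint_pos'].round(3))
yaw=s['tool_rot'][2]; d=np.array([np.sin(yaw),-np.cos(yaw)]); e=np.array([d[1],-d[0]])
r=P[...,:2]-t[:2]; a=r@d; b=r@e; z=P[...,2]
m=(abs(a-(s['width']/2+.0125))<.005)&(abs(b)<.012)
q=z[m]; print('finger z low:',np.sort(q[(q>.012)&(q<.15)])[:6].round(3), 'n',m.sum())
k=(abs(a-.083)<.012)&(abs(b)<.035)&(z>.1); print('body low',np.sort(z[k])[:4].round(3))
E
python3 tip.py
```

```text
[ 0.47110335 -0.26450968  0.01380511] 0.09382968057371734 [-0.4  0.4 -0.8] [-0.579  0.475  1.7   -0.     0.966 -0.581]
finger z low: [0.046 0.049 0.05  0.05  0.05  0.052] n 100
body low [0.135 0.135 0.135 0.136]
```

arm_command --plan '[0,0,-0.008,0,0,0,0,0,0,0,0,0]'

```text
clock: 6.78
tool_pos: [0.471, -0.2644, 0.0056]
tool_rot: [-3.142, -0.0, 1.572]
force: [0.3, -0.2, -0.3]
width: 0.0938
finger_force: 0.0
```

```bash
python3 tip.py
```

```text
[ 0.47100783 -0.26446654  0.00570889] 0.09382388014164929 [ 0.3  0.1 -0.3] [-0.579  0.488  1.704 -0.     0.949 -0.581]
finger z low: [0.037 0.037 0.039 0.041 0.042 0.042] n 99
body low [0.127 0.128 0.128 0.128]
```

arm_command --plan '[0,0,0,0,0,0,0,0,0,0,0,0,0,0,0,0,0,0,0,0,0,0,0,0,0,0,0,0,0,0,0,0]' --grip 1

```text
clock: 7.82
tool_pos: [0.471, -0.2645, 0.0057]
tool_rot: [3.142, 0.0, 1.572]
force: [0.6, 0.2, -0.2]
width: 0.0293
finger_force: 30.0
```

Gripped at 29 mm with 30 N. Now I lift.

arm_command --plan '[0,0,0.02,0,0,0,0.04,0,0,0,0.05,0,0,0,0.05,0,0,0,0.03,0,0.0075,0.037,0,3,0.0075,0.037,0,3,0.0075,0.037,0,3,0.0075,0.037,0,3,0.0075,0.037,0,3,0.0075,0.037,0,3,0.0075,0.037,0,3]'

```text
clock: 9.32
tool_pos: [0.5235, -0.0042, 0.1956]
tool_rot: [-3.142, -0.0, 1.941]
force: [-0.2, -0.4, -0.1]
width: 0.0293
finger_force: 30.0
```

arm_command --plan '[0.008,0.041,0,3,0.008,0.041,0,3,0.008,0.041,0,3,0.008,0.041,0,2.1,0.008,0.041,0,0,0,0,0,0,0,0,0,0]'

```text
clock: 10.2
tool_pos: [0.5633, 0.1991, 0.1954]
tool_rot: [-3.141, 0.0, 2.133]
force: [-0.9, -1.2, -0.7]
width: 0.029
finger_force: 30.0
```

```bash
cat > tube.py <<'E'
from fit import *
import sys
p=[.591,.2193,np.radians(32.1)]; R=clipR(p[2])
s=arm.read_state(); t=s['tool_pos']; print(t.round(4),np.degrees(s['tool_rot'][2]).round(2),s['force'].round(1),s['width'].round(4))
c0=t+[0,0,.034]; g=R.T@(c0-[p[0],p[1],.16]); print('expected tube in clip',(g*1000).round(1))
Q=[];C=[]
for n in('top','scene'):
    f=grab(n); q=((cloud(f)-[p[0],p[1],.16])@R).reshape(-1,3)-g; h=hsv(f).reshape(-1,3).astype(int)
    k=(abs(q[:,1])<.075)&(np.hypot(q[:,0],q[:,2])<.026)
    wh=k&(h[:,1]<75)&(h[:,2]>90)&(abs(q[:,1])<.044)&(abs(q[:,1])>.012); o=k&(h[:,0]>3)&(h[:,0]<20)&(h[:,1]>110)
    cap=q[o&(q[:,1]>.03)]; band=q[o&(abs(q[:,1])<.02)]
    print(n,'white',wh.sum(),'cap y',len(cap),(np.percentile(cap[:,1],[5,50,95])*1000).round(1) if len(cap) else '','band y',len(band),(np.median(band[:,1])*1000).round(1) if len(band) else '')
    w1=q[wh]
    def r(v,w=w1):
        a=np.c_[v[0]+v[2]*w[:,1],v[1]+v[3]*w[:,1]]; return np.hypot(w[:,0]-a[:,0],w[:,2]-a[:,1])-.015
    if wh.sum()>15:
        v=least_squares(r,[0,0,0,0],loss='soft_l1',f_scale=.002).x; print('  axis off x,z mm',(v[:2]*1000).round(1),'slopes',v[2:].round(3),'res',(np.median(abs(r(v)))*1000).round(2))
if len(sys.argv)>1:
    f=load('scene');save(f,sys.argv[1],(320,150,420,250),6)
E
python3 tube.py c5.png
```

```text
Traceback (most recent call last):
  File "tube.py", line 4, in <module>
    s=arm.read_state(); t=s['tool_pos']; print(t.round(4),np.degrees(s['tool_rot'][2]).round(2),s['force'].round(1),s['width'].round(4))
                                                                                                                    ^^^^^^^^^^^^^^^^
AttributeError: 'float' object has no attribute 'round'
```

```bash
sed -i "s/s\['width'\].round(4)/round(s['width'],4)/" tube.py; python3 tube.py c5.png
```

```text
[0.5633 0.1991 0.1954] 122.2 [-0.9 -1.2 -0.7] 0.029
expected tube in clip [ 2.4 -2.3 77.3]
top white 24 cap y 0  band y 0 
  axis off x,z mm [ 21.8 -25.8] slopes [ 0.666 -0.742] res 1.78
scene white 151 cap y 2 [45.3 45.4 45.5] band y 25 -3.4
  axis off x,z mm [ 0.1 -0.6] slopes [0.008 0.003] res 0.82
```

View pics/c5.png

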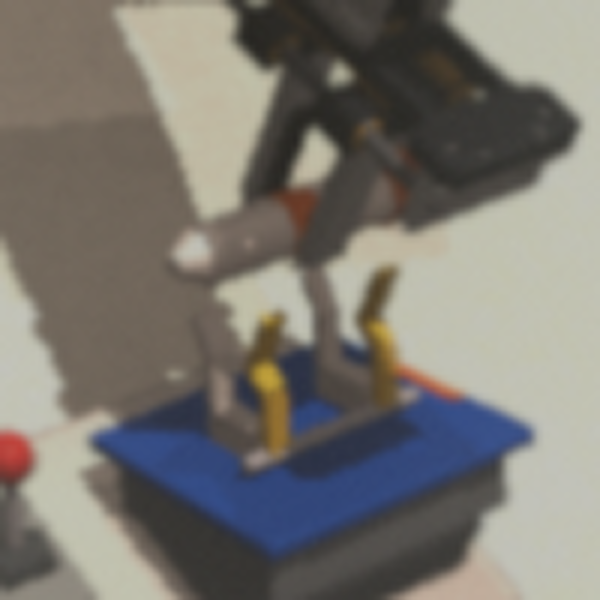

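The picture shows the held tube at (280,225) above the clip, parallel to it, with the cap towards the orange stripe at (430,380). The fit agrees with the expected pose to under 1 mm. I'll correct x and y slightly and come down along the deck normal.

arm_command --plan '[-0.0025,0.001,-0.001,0,0.0032,0.002,-0.0071,0,0.0032,0.002,-0.0071,0,0.0032,0.002,-0.0071,0,0.0032,0.002,-0.0071,0,0,0,0,0,0,0,0,0]'

```text
clock: 11.18
tool_pos: [0.5737, 0.2085, 0.1662]
tool_rot: [-3.141, 0.0, 2.133]
force: [-1.3, -1.3, -1.6]
width: 0.0292
finger_force: 30.0
```

```bash
python3 tube.py
```

```text
[0.5737 0.2085 0.1662] 122.2 [-1.3 -1.3 -1.6] 0.0292
expected tube in clip [ 0.8  0.1 45.1]
top white 21 cap y 0  band y 0 
  axis off x,z mm [-19.8  27.4] slopes [-0.457  0.69 ] res 1.29
scene white 111 cap y 14 [30.6 36.5 47.2] band y 27 -2.0
  axis off x,z mm [ 1.5 -2.5] slopes [ 0.039 -0.054] res 1.0
```

arm_command --plan '[0.0016,0.001,-0.0035,0,0.0016,0.001,-0.0035,0,0.0016,0.001,-0.0035,0,0.0016,0.001,-0.0035,0,0,0,0,0]'

```text
clock: 11.9
tool_pos: [0.5793, 0.2119, 0.1522]
tool_rot: [-3.139, -0.0, 2.133]
force: [-8.8, -5.8, 3.4]
width: 0.0293
finger_force: 30.0
```

arm_command --plan '[0.0012,0.0008,-0.0026,0,0.0012,0.0008,-0.0026,0,0,0,0,0]'

```text
clock: 12.28
tool_pos: [0.5815, 0.2133, 0.1466]
tool_rot: [-3.138, -0.0, 2.133]
force: [-9.9, -7.4, -0.1]
width: 0.0293
finger_force: 30.0
```

arm_command --plan '[0.0012,0.0008,-0.0026,0,0.0012,0.0008,-0.0026,0,0,0,0,0]'

```text
clock: 12.65
tool_pos: [0.5837, 0.2149, 0.1407]
tool_rot: [-3.137, -0.0, 2.133]
force: [-8.4, -5.8, -4.3]
width: 0.0293
finger_force: 30.0
```

arm_command --plan '[0.0012,0.0008,-0.0026,0,0.0012,0.0008,-0.0026,0,0,0,0,0]'

```text
clock: 13.02
tool_pos: [0.5862, 0.2166, 0.1351]
tool_rot: [-3.137, -0.001, 2.133]
force: [-5.4, -4.8, -6.7]
width: 0.0292
finger_force: 30.0
```

arm_command --plan '[0.0012,0.0008,-0.0026,0,0.0012,0.0008,-0.0026,0,0,0,0,0]'

```text
clock: 13.4
tool_pos: [0.5888, 0.2184, 0.1299]
tool_rot: [-3.138, -0.001, 2.133]
force: [-3.6, -2.9, -10.0]
width: 0.029
finger_force: 30.0
```

arm_command --plan '[0.0008,0.0005,-0.0018,0,0.0008,0.0005,-0.0018,0,0,0,0,0]'

```text
clock: 13.78
tool_pos: [0.5905, 0.2195, 0.1267]
tool_rot: [-3.139, -0.0, 2.133]
force: [-4.0, -3.2, -6.7]
width: 0.0292
finger_force: 30.0
```

arm_command --plan '[0.0004,0.0003,-0.0009,0,0.0004,0.0003,-0.0009,0,0,0,0,0]'

```text
clock: 14.15
tool_pos: [0.5907, 0.2196, 0.1264]
tool_rot: [-3.137, -0.0, 2.133]
force: [-16.8, -9.3, 8.2]
width: 0.0295
finger_force: 30.0
```

```bash
python3 tube.py c6.png
```

```text
[0.5907 0.2196 0.1264] 122.2 [-16.8  -9.3   8.2] 0.0295
expected tube in clip [0.1 0.4 0.4]
top white 14 cap y 0  band y 0 
scene white 87 cap y 27 [31.  36.2 52.2] band y 33 -1.7
  axis off x,z mm [-4.9  1. ] slopes [-0.081  0.   ] res 2.31
```

View pics/c6.png

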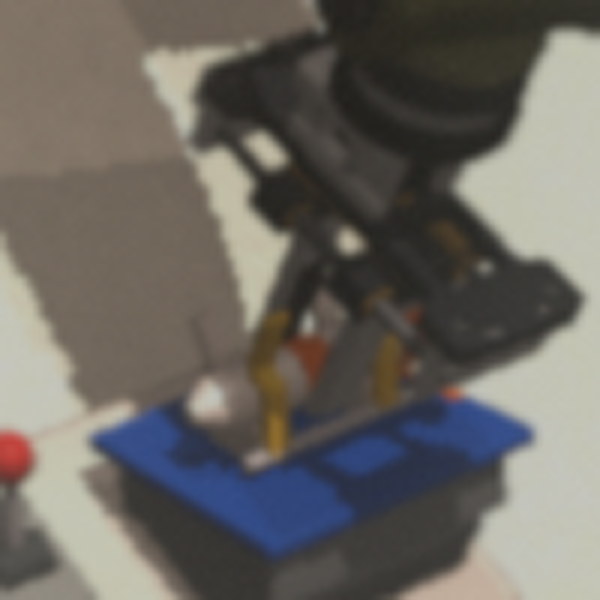

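The picture shows the tube lying in the clip between the blades at (270,380) and (388,360), tip at (205,400). The normal force has risen to about 16 N, so it is on the floor. I'll open partly and then back off straight up.

arm_command --plan '[0,0,0,0,0,0,0,0,0,0,0,0,0,0,0,0]' --grip 0.55

```text
clock: 14.75
tool_pos: [0.5923, 0.2207, 0.1261]
tool_rot: [3.141, 0.0, 2.133]
force: [-0.4, -0.4, 0.1]
width: 0.0422
finger_force: 0.0
```

```bash
python3 tube.py
```

```text
[0.5923 0.2207 0.1261] 122.2 [-0.4 -0.4  0.1] 0.0422
expected tube in clip [ 1.6  0.5 -0.8]
top white 17 cap y 0  band y 0 
  axis off x,z mm [37.9  0.4] slopes [0.869 0.03 ] res 2.81
scene white 97 cap y 12 [30.7 36.  40.9] band y 46 -0.1
  axis off x,z mm [-4.9  2.6] slopes [-0.045  0.025] res 1.69
```

arm_command --plan '[0,0,0.01,0,0,0,0.02,0,0,0,0.04,0,0,0,0.05,0,-0.02,-0.02,0.01,0,-0.04,-0.05,0,0,-0.04,-0.05,0,0,-0.03,-0.05,0,0,0,0,0,0]'

```text
clock: 15.98
tool_pos: [0.4631, 0.0509, 0.2576]
tool_rot: [3.14, 0.001, 2.13]
force: [-0.5, 0.2, 0.8]
width: 0.0423
finger_force: 0.0
```

```bash
sed -i 's/^c0=.*/c0=np.array([p[0],p[1],.16]); g=np.zeros(3)/' tube.py; cp tube.py seat.py; python3 seat.py; python3 - <<'E'
from h import *
f=load('top');g=load('scene')
a=f['pixels'][105:205,90:220];b=g['pixels'][150:250,310:420]
cv2.imwrite('pics/c7.png',np.hstack([cv2.resize(a,(416,320),interpolation=2),cv2.resize(b,(352,320),interpolation=2)])[...,::-1])
E
```

```text
[0.4631 0.0509 0.2576] 122.02 [-0.5  0.2  0.8] 0.0423
top white 220 cap y 85 [48.1 56.7 66. ] band y 61 0.4
  axis off x,z mm [-0.9  0.4] slopes [-0.001 -0.006] res 2.1
scene white 152 cap y 73 [33.5 51.1 62.1] band y 46 1.1
  axis off x,z mm [-1.8  1.1] slopes [-0.009 -0.024] res 1.97
```

View pics/c7.png

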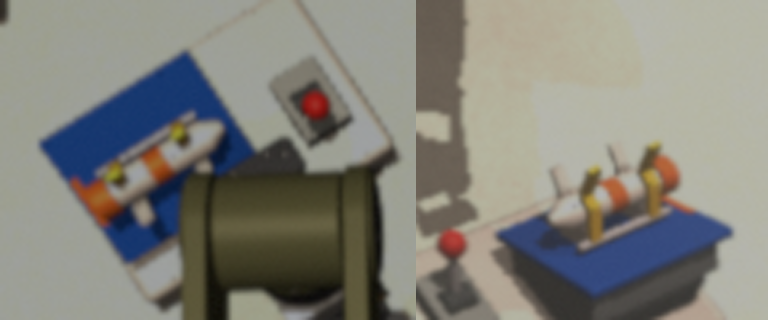

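The tube is seated: centre within about 1 mm, parallel, cap over the stripe at (95,200), blades over it. Next I shut the fingers and move to the front side of the lever ball, (315,105) in the crop.

arm_command --plan '[0.038,0.003,0,0,0.038,0.003,0,0,0.038,0.003,0,0,0.038,0.004,0,0,0,0,0,0,0,0,-0.03,0,0,0,-0.04,0,0,0,-0.04,0,0,0,-0.03,0,0,0,-0.02,0,0,0,0,0]' --grip 1

```text
clock: 17.45
tool_pos: [0.6152, 0.0668, 0.0948]
tool_rot: [-3.139, -0.001, 2.134]
force: [0.6, -0.6, 0.5]
width: 0.0004
finger_force: 0.0
```

```bash
python3 - <<'E'
from fit import *
p=[.591,.2193,np.radians(32.1)];s=arm.read_state();t=s['tool_pos'];print(t,s['width'],s['force'].round(1))
f=grab('scene');P=cloud(f);m=np.array([np.cos(p[2]),np.sin(p[2])]);n=np.array([-m[1],m[0]])
r=P[...,:2]-t[:2];a=r@m;b=r@n;z=P[...,2]
k=(abs(b)<.02)&(abs(a)<.03)&(z>.1)&(z<.2);V=f['pixels'];red=(V[...,0]>1.8*V[...,1]+20)
q=k&~red; print('finger n',q.sum(),'a',np.percentile(a[q],[5,50,95]).round(3),'b',np.percentile(b[q],[5,50,95]).round(3),'z low',np.sort(z[q])[:6].round(3))
bb=red&(abs(a)<.08)&(abs(b)<.03)&(z>.12);print('ball n',bb.sum(),'a',np.percentile(a[bb],[5,95]).round(3),'b',np.percentile(b[bb],[5,50,95]).round(3),'z',np.percentile(z[bb],[5,95]).round(3))
save(f,'c8.png',(290,150,420,250),5)
Q=((P-[p[0],p[1],.16])@clipR(p[2])).reshape(-1,3)*1000;h=hsv(f).reshape(-1,3).astype(int)
y=(h[:,0]>15)&(h[:,0]<35)&(h[:,1]>90)&(abs(Q[:,0])<60)&(abs(Q[:,1])<50)
for lo,hi in((0,12),(12,22),(22,34),(34,50)):
    g=Q[y&(Q[:,2]>lo)&(Q[:,2]<hi),0]; print('jaw z',lo,hi,len(g),np.percentile(g,[10,50,90]).round(1) if len(g) else '')
E
```

```text
[0.61516405 0.06677046 0.09484721] 0.0004232340178813274 [ 0.6 -0.6  0.5]
finger n 152 a [-0.008  0.011  0.015] b [-0.012 -0.01   0.005] z low [0.122 0.122 0.124 0.126 0.126 0.126]
ball n 27 a [0.035 0.048] b [-0.01  -0.005  0.001] z [0.146 0.155]
jaw z 0 12 37 [14.6 18.  21.3]
jaw z 12 22 27 [10.  12.8 15.7]
jaw z 22 34 19 [14.7 16.3 18.7]
jaw z 34 50 27 [20.  22.1 24.9]
```

View pics/c8.png

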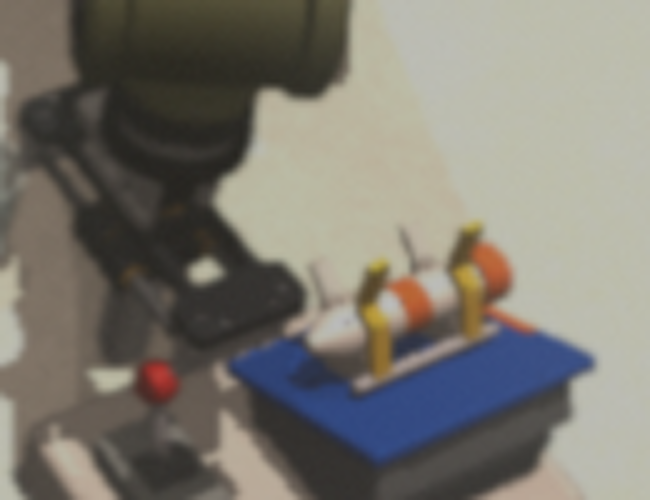

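The crop shows the shut fingers at (125,320), in front of the ball at (158,382), with the jaw closed over the tube at the same x as before. I'll push along the mixer's +x.

arm_command --plan '[0.0105,0.002,0,0,0.0085,0.0053,0,0,0.0085,0.0053,0,0,0.0085,0.0053,0,0,0.0085,0.0053,0,0,0.0085,0.0053,0,0,0,0,0,0]'

```text
clock: 18.38
tool_pos: [0.6695, 0.0949, 0.0957]
tool_rot: [3.142, -0.0, 2.133]
force: [0.2, -0.4, -0.5]
width: 0.0004
finger_force: 0.0
```

arm_command --plan '[0.0042,0.0027,0,0,0.0025,0.0016,0,0,0,0,0,0]'

```text
clock: 18.75
tool_pos: [0.6725, 0.0965, 0.0958]
tool_rot: [-3.132, -0.002, 2.132]
force: [-29.7, -14.0, 11.1]
width: 0.0005
finger_force: 16.6
```

```bash
cat > ball.py <<'E'
from fit import *
p=[.591,.2193,np.radians(32.1)];m=np.array([np.cos(p[2]),np.sin(p[2])]);f=grab('scene');P=cloud(f);V=f['pixels'].astype(int);r=P[...,:2]-[.647,.084];red=(V[...,0]>1.8*V[...,1]+20)&(np.hypot(r[...,0],r[...,1])<.1)&(P[...,2]>.115)
q=P[red];s=least_squares(lambda c:np.linalg.norm(q-c,axis=1)-.013,q.mean(0)-[0,0,.008],loss='soft_l1',f_scale=.002).x
print('ball',len(q),s.round(4),'travel',((s[:2]-[.647,.084])@m).round(4))
E
python3 ball.py
```

```text
ball 18 [0.694  0.1104 0.1386] travel 0.0539
```

The lever is at its stop: the force rose to about 33 N and the ball has travelled about 54 mm. I'll back off and lift clear.

arm_command --plan '[-0.0085,-0.0053,0,0,-0.017,-0.0106,0,0,-0.017,-0.0106,0,0,0,0,0.04,0,0,0,0.05,0,0,0,0.04,0,-0.04,-0.03,0,0,-0.05,-0.03,0,0,-0.05,-0.03,0,0,0,0,0,0]'

```text
clock: 20.05
tool_pos: [0.4913, -0.019, 0.2269]
tool_rot: [3.14, 0.001, 2.131]
force: [0.8, -0.2, 1.0]
width: 0.0005
finger_force: 0.0
```

```bash
python3 ball.py; python3 seat.py
```

```text
ball 39 [0.6933 0.1129 0.1375] travel 0.0546
[ 0.4929 -0.0183  0.227 ] 122.11 [0.8 0.8 1.5] 0.0004
top white 215 cap y 84 [47.7 56.8 65.4] band y 60 0.7
  axis off x,z mm [-1.3  0.2] slopes [-0.016 -0.001] res 2.11
scene white 158 cap y 73 [32.8 50.6 62.6] band y 46 0.2
  axis off x,z mm [-1.5  0.9] slopes [ 0.013 -0.017] res 1.98
```

```bash
python3 -c "
from workcell import arm; print(arm.job_done())"
```

```text
the job is handed in; nothing more can be done
None
```

I handed the job in at about 20 s. By camera, the orange-capped tube is home in the clip (within about 1.5 mm, cap to the orange stripe, jaw closed) and the lever is at its stop, about 0.95 rad. The first grip closed above the tube because the tips sat about 30 mm higher than the reported TCP, and the hand-in call returned no verdict.

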